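# Prime the aquarium prefilter: set the flow valve, hold the lid at vent

## Task

Get the aquarium prefilter ready for priming: first turn the knob of its flow valve until the pointer stands level with the steel marker clip on the scale, then fit the bayonet lid down into the open pot, lugs through the gaps and flange fully home on the collar, and twist it clockwise half-way, until its bar points at the single long rib (the vent position), without ever reaching the lock click at the double ribs. Finish there, still gripping the lid and holding it against its spring at the vent position; do not let go. Leave the valve as set, and leave the other things on the table where they stand.

Things in the scene. Friction and masses are not known exactly. Their poses are not given: they have to be found in the camera images.
- knob_grip (a point): Valve knob: black bar grip 44 mm long (its x axis), 12 thick, 28 high, on a round boss 36 dia, 10 high, on the flat top of the grey valve block at one end of the prefilter's base. Point: on the turning axis, 15 mm above the bar's foot, 13 below its top; block top 26 mm below the point. z up. Stays where it is left (friction 0.03 N m).
- valve_knob (a joint): Angle of the valve knob in rad, 0 to 4, grows clockwise seen from above. Through a pinion of 10 mm radius it drives the rack with the pointer: each rad clockwise carries the pointer 10 mm towards -x of point pot_mouth.
- pointer_tip (a point): Tip of the small black arrow-shaped pointer in the slot on the valve block, 3.5 mm above the block's top; it slides along x of point pot_mouth (its axes too) beside a white scale, driven only by the knob.
- mark (a point): Marker clip: steel rib 3 mm wide (x), 6 high, on the outer edge of the white scale; point at the rib's end that faces the pointer. Axes as point pot_mouth; the pointer is level with it when both have the same x in that frame. At the start the pointer is 10 to 22 mm towards +x of it (1.0 to 2.2 rad of clockwise knob turn).
- pot_mouth (a point): Open clear pot with grey collar, 104 mm dia, on the 20 mm base of the prefilter (fixed to the table), 145 mm from the knob axis. Point: on its axis at the collar's flat top, 110 mm above the table. z up; x runs through the two gaps (about 25 wide) in the lip (67 inner dia, 8 thick) where the lid's lugs go in. A stop prevents anticlockwise turning.
- vent_rib (a point): Middle of the single long thin rib moulded outside the collar, 59 mm from the pot's axis: the vent position, 0.55 rad clockwise (from above) of the broad block on the x axis that marks open. Two short ribs at 1.10 rad mark locked: a ball catch, felt from 0.78 rad, gives at about 0.45 N m. All marks are repeated on the opposite side. Axes as point pot_mouth.
- shutter (a joint): Sprung shut-off shutter inside the mouth, rad clockwise from 0 (rest) to 1.0 (locked). The lid's lugs carry it round once about 0.12 rad of play is used up, so with the lid half-way it reads about 0.44. It pushes back with about 0.1 N m all the way, and turns a released lid back towards open.
- lid_grip (a point): Bayonet lid, black, 0.11 to 0.2 kg, standing plug-down on the table. Point: centre of its grip bar, 70 mm long (x axis; 88 over its pointed ends), 14 thick, 30 high; the flange's top is 15 mm, its underside 23 mm below the point. Flange 92 dia. The lid is the same both ways round.
- lid_foot (a point): Centre of the underside of the lid's plug, 49 mm below point lid_grip, same axes. Plug 64 mm dia, its lowest 8 mm tapered to 52; two lugs in line with the bar (x), 16 wide, 83 over both, 8.5 to 15.5 mm above this point. Seated, the flange rests on the collar and this point is 26 mm below point pot_mouth; only then can the lugs turn under the lip.
- food_tin: Bystander: closed round tin, 66 dia x 85 mm high.
- pellet_jar: Bystander: closed small jar, 58 dia x 68 mm high.
- conditioner: Bystander: closed bottle, 54 dia x 150 mm high.
- dosing_cup: Bystander: clear open cup, 60 dia x 55 mm high.
- gravel_brush: Bystander: hand brush lying on the table.
- screwdriver: Bystander: screwdriver lying on the table.
- spare_cartridge: Bystander: white ring-shaped filter cartridge, 80 dia x 45 mm high.
- pot_plant: Bystander: terracotta pot with a small plant, 96 dia, pot 80 mm high.
Things that resemble listed ones, but are neither listed nor needed, are in the scene too. Leave any green or pink look-alike of the part that bears lid_grip alone.

How it is judged:
On the way, in this order (a step that is already met when the one before it is completed fails the run):
1. the valve's pointer stands level with the marker clip (x of pointer_tip in the frame of mark between -0.0025 and 0.0025 m), for 0.3 s.
2. the lid is seated in the pot at the open position, the valve still as set (all of step 1 and z of lid_grip in the frame of pot_mouth between 0.019 and 0.0265 m and horizontal distance between lid_grip and pot_mouth below 0.005 m and angle between lid_grip's own z axis and vertical below 0.08 rad and angle between the x axis of lid_grip and the x axis of pot_mouth, either way round below 0.3 rad), for 0.1 s.
At the end, for the whole second after the job is handed in: The pointer is within 2.5 mm of the marker clip; the lid is fully down in the pot (within 3.5 mm, upright, centred to 5 mm), its bar 0.55 rad clockwise of open within 0.15 rad, so at the long rib, with the shutter held open against its spring; the fingers still grip the lid (over 2 N) (all of step 1 and z of lid_grip in the frame of pot_mouth between 0.019 and 0.0265 m and horizontal distance between lid_grip and pot_mouth below 0.005 m and angle between lid_grip's own z axis and vertical below 0.08 rad and angle between the x axis of lid_grip and the x axis of pot_mouth, either way round between 0.4 and 0.7 rad and value of joint shutter between 0.25 and 0.75 rad and contact force between the fingers and lid above 2 N); the arm keeps its last pose, push and grip.
It fails at once if the lid is turned on to the lock click (z of lid_grip in the frame of pot_mouth below 0.0265 m and horizontal distance between lid_grip and pot_mouth below 0.01 m and angle between the x axis of lid_grip and the x axis of pot_mouth, either way round above 0.92 rad).
It fails at once if one of the other things on the table is pushed more than 30 mm or knocked over (distance of any of food_tin, pellet_jar, conditioner, dosing_cup, gravel_brush, screwdriver, spare_cartridge, pot_plant from where it was at the start of the episode above 0.03 m or angle between any of food_tin, pellet_jar, conditioner, dosing_cup, spare_cartridge, pot_plant's own z axis and vertical above 0.6 rad).
It also fails if it takes over 72 s, if anything falls off the work surface, if the arm or the gripper's body presses on something with over 40 N, if the wrist force passes 120 N, or if a joint passes its speed limit or range.

## Robot

A 6-joint arm with a two-finger parallel gripper is mounted at the origin on the work surface. World frame = base frame: x ahead of the robot, y to its left, z up, the work surface at z = 0. Lengths are in m, angles in rad, forces in N, time in s.
With the tool pointing down it reaches from about 0.4 to 0.825 m from the base axis. Payload 7 kg.
Tool frame: the origin (TCP) lies on the centre line of the jaws, within the pads' length; the fingertips stand arm.tip_reach ahead of it and the grasp point (between the pads) lies 5 mm behind it (arm.tip_reach is the distance from the TCP to the fingertips, in m); z points along the fingers, y is the line along which they close (so a half turn about z gives the same grasp; the last joint's range is limited). The gripper opens to 88 mm and grips with 3 to 60 N. Pads are 19 mm wide; open, the fingers measure 130 mm over their backs; the gripper's body (78 mm by 193 mm) begins 47 mm behind the grasp point.
Start: joints at [-0.982, 0.359, 0.012, 0, -1.224, -0.288], TCP at [0.2, -0.645, 0.219] pointing down, gripper open.
Joint ranges: [-3.07, 3.07], [-1.43, 2.12], [-1.02, 1.25], [-3.03, 1.67], [-3.05, -0], [-3.03, 3.03]. Speed limits (rad/s): [2.39, 2.39, 3.01, 3.14, 3.14, 3.14].

## Interface

Orientations are given as [roll, pitch, yaw] about the fixed x, y, z axes, in that order (R = Rz(yaw) Ry(pitch) Rx(roll)).
In Python, from station import status, optics, order, arm gives the robot as it stands. The module is installed in compiled form; this text tells all that it offers.
- The arm moves only by the shell command python3 -m jog 'ROWS' [FORCE]. ROWS is JSON, a list of rows, each a list of 3 entries, a list of its own where there are three numbers: the gripper command: -1 is shut, 1 is fully open, values between are in proportion, then the shift along the tool's x, y, z in mm, then the turn about the tool's z in rad. A call has 1 to 20 rows; each row is the pose to reach, as a shift and turn from the pose commanded when the call began, along the tool's axes at that moment; what a row does not reach only later rows make up. A row lasts 1/8 s, in which the tool goes at most 62.5 mm and 10.7 degrees, less where a joint would pass 70% of its speed; a pose out of reach is approached as far as the arm can. A call with a gripper value outside its range is refused whole. The fingers move at their own pace and stop on an object; FORCE is the grip in N (left out, the last holds). Time passes only in rows, so rows that repeat a pose let the fingers close. It gives the time, the measured TCP pose, the force, the opening and the grip force at its end, in the units of the state.
- status.get_state(): the state, without advancing time (a new reading comes with each control period).
- optics.grab_frame(name): name is "side" or "top"; returns a dict with "color" (400x640x3 uint8, red, green, blue), "mtx" (3x3 intrinsics, pixels), "k1" (the pictures are not rectified: a ray, as slopes to the right and down, at radius r is drawn at 1 + k1 r^2 times it, then the intrinsics apply), "cam_to_world" (4x4, takes a point from camera to world coordinates). Camera axes: x right, y down, z forward; pixel columns grow to the right and rows downward; lengths in m; the calibration is good to about 2 mm. A picture is of the moment at which its call begins. There is no depth.
- order.job_done(): hands the job in; it is judged then, once.
The state is a dict: "t": time; "q": joint angles; "qd": joint speeds; "joint_efforts": joint torques, N m; "eef_pos": TCP position; "ee_rot": TCP orientation; "force": force on the tool from outside, world axes, zero at the start; "moment": the same for the moment, N m; "width": finger opening in m; "gripper_force": force on a finger pad.
Only numpy, scipy, OpenCV 4.12 (cv2) and the standard library are available. Lean on these libraries where they do the work, as an engineer would, in place of code of your own. Each camera call takes 0.05 s, during which the arm holds its last target. There are 200 camera calls.

## Working session

There is one attempt and no reset: what is moved stays moved. The work goes in short steps, Python scripts to look and compute and a shell command to move; the robot and the scene stay as the last step left them, time stands still between calls to the robot, and variables do not carry over. Pictures are saved under pics/ and viewed, at most 10 in all, crops included, and the job is handed in when it is done.

```bash
mkdir -p pics; cat > h.py <<'E'
import numpy as np, cv2
from station import status, optics, order, arm
def grab(n):
    f=optics.grab_frame(n); return f
def save(f,name,box=None,s=1):
    im=cv2.cvtColor(f["color"],cv2.COLOR_RGB2BGR)
    if box: im=im[box[1]:box[3],box[0]:box[2]]
    cv2.imwrite("pics/"+name,cv2.resize(im,None,fx=s,fy=s,interpolation=cv2.INTER_CUBIC))
def ray(f,u,v):
    p=cv2.undistortPoints(np.array([[[u,v]]],float),np.array(f["mtx"],float),np.array([f["k1"],0,0,0,0.]))[0,0]
    T=np.array(f["cam_to_world"]); return T[:3,3],T[:3,:3]@np.array([p[0],p[1],1.])
def onz(f,u,v,z):
    o,d=ray(f,u,v); return (o+d*(z-o[2])/d[2])[:3]
def proj(f,P):
    T=np.array(f["cam_to_world"]); c=T[:3,:3].T@(np.array(P)-T[:3,3])
    return cv2.projectPoints(c[None,None],np.zeros(3),np.zeros(3),np.array(f["mtx"],float),np.array([f["k1"],0,0,0,0.]))[0][0,0]
def tri(f,a,g,b):
    o1,d1=ray(f,*a);o2,d2=ray(g,*b)
    A=np.stack([d1,-d2],1); s=np.linalg.lstsq(A,o2-o1,rcond=None)[0]
    p,q=o1+s[0]*d1,o2+s[1]*d2; return (p+q)/2,np.linalg.norm(p-q)
E
python3 - <<'E'
from h import *
for n in("top","side"):
    f=grab(n);save(f,n+"0.png",s=1.25);print(np.array(f["cam_to_world"]).round(3),f["mtx"],f["k1"])
s=status.get_state();print(s,arm.tip_reach)
E
```

```text
[[-0.006 -0.991  0.134  0.429]
 [-1.     0.008  0.012 -0.004]
 [-0.013 -0.134 -0.991  1.147]
 [ 0.     0.     0.     1.   ]] [[430.45269497   0.         323.54691339]
 [  0.         430.45269497 198.19846438]
 [  0.           0.           1.        ]] 0.011372487800242683
[[-0.986 -0.109  0.128  0.421]
 [-0.168  0.618 -0.768  0.859]
 [ 0.005 -0.779 -0.628  0.784]
 [ 0.     0.     0.     1.   ]] [[376.09464113   0.         319.05505337]
 [  0.         376.09464113 191.99427774]
 [  0.           0.           1.        ]] -0.07426675256310361
{'t': 0.1, 'q': array([-9.81867602e-01,  3.59283147e-01,  1.11253246e-02, -3.13906335e-04,
       -1.22411516e+00, -2.88115911e-01]), 'qd': array([ 0.00012559, -0.00323347,  0.00153721,  0.00019872,  0.00064129,
       -0.00045671]), 'joint_efforts': array([-1.43507634e-03, -5.84161806e+01,  2.93752187e+01,  7.01548889e+00,
        1.02209556e-02, -3.28755220e-05]), 'eef_pos': array([ 0.19983978, -0.64424681,  0.21802525]), 'ee_rot': array([ 3.14009300e+00, -1.36680755e-04, -2.84088661e+00]), 'force': array([ 0.80758958, -0.68186189, -0.2496638 ]), 'moment': array([ 0.04543999, -0.04389967,  0.0056175 ]), 'gripper_force': 0.0, 'width': 0.08743767085059347} 0.014
```

View pics/top0.png

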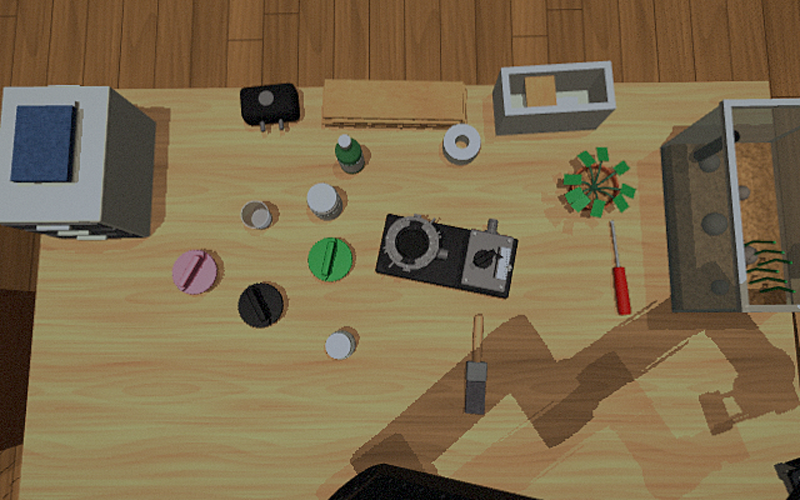

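View pics/side0.png

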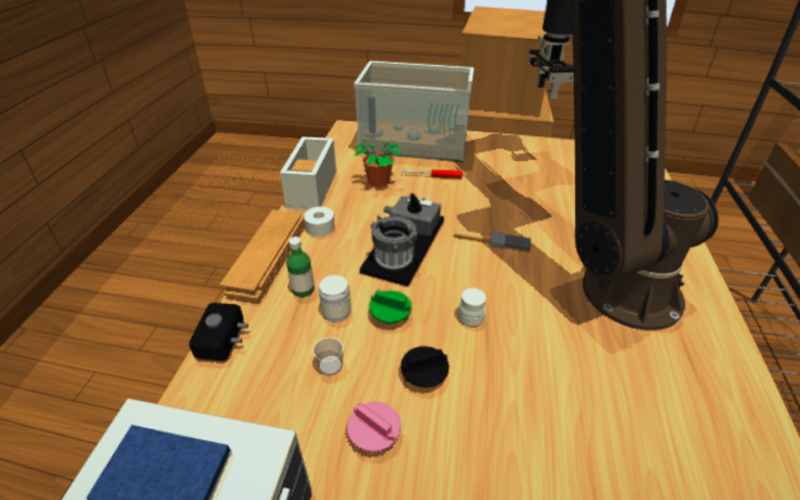

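Lid candidates in the top view (800 px scale): pink (195,271), green (330,259) and black (261,305). The description says black, so I'll use (261,305). The pot is at (412,243) and the knob at (485,259). Next is one close crop of both.

```bash
python3 - <<'E'
from h import *
f=grab("top")
im=cv2.cvtColor(f["color"],cv2.COLOR_RGB2BGR)
a=cv2.resize(im[165:241,298:418],None,fx=6.5,fy=6.5,interpolation=cv2.INTER_CUBIC)[:, :780]
b=im[222:266,184:234]; b=cv2.resize(b,None,fx=2.2,fy=2.2,interpolation=cv2.INTER_CUBIC)
a=np.clip(a.astype(float)*1.5,0,255).astype(np.uint8)
out=np.zeros((600,780,3),np.uint8); out[:a.shape[0]]=a; 
b=np.clip(b.astype(float)*2,0,255).astype(np.uint8)
out[a.shape[0]:a.shape[0]+b.shape[0],:b.shape[1]]=b
cv2.imwrite("pics/crop1.png",out)
E
```

```text
(no output)
```

View pics/crop1.png

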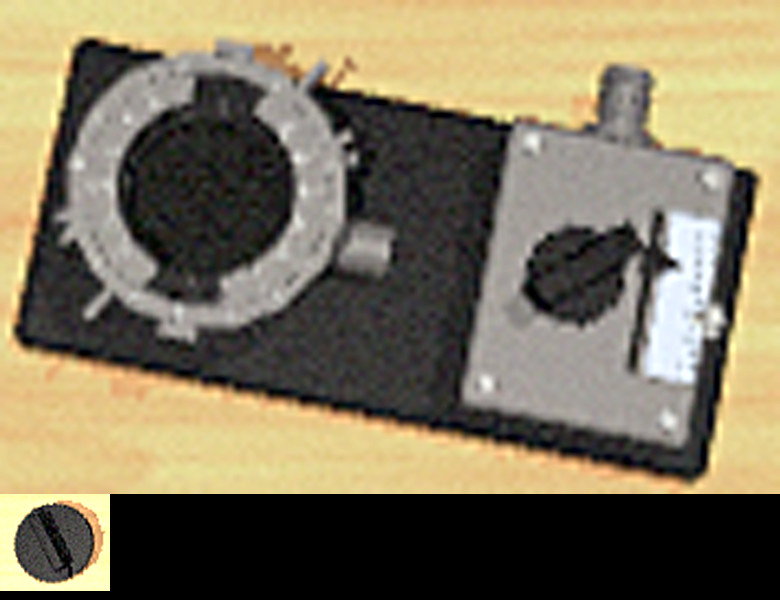

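```bash
python3 - <<'E'
from h import *
f=grab("top");g=grab("side")
C=lambda u,v:((u+.5)/6.5-.5+298,(v+.5)/6.5-.5+165)
pot=onz(f,*C(206.5,188.5),.110)
a=onz(f,*C(235,47),.1);b=onz(f,*C(178,330),.1)
print("pot",pot,"mid",(a+b)/2); d=a-b; print("yaw x",np.arctan2(d[1],d[0]),np.linalg.norm(d[:2]))
for z in(.07,.08,.09,.1,.11):
    k=onz(f,*C(575,275),z); print(z,k,np.linalg.norm((k-pot)[:2]))
for n,im,bx in(("top",f,(184,222,234,266)),("side",g,(310,265,370,320))):
    m=cv2.inRange(cv2.cvtColor(im["color"],cv2.COLOR_RGB2GRAY),0,70)
    M=np.zeros_like(m);M[bx[1]:bx[3],bx[0]:bx[2]]=m[bx[1]:bx[3],bx[0]:bx[2]]
    M=cv2.morphologyEx(M,cv2.MORPH_CLOSE,np.ones((3,3)))
    c=max(cv2.findContours(M,0,2)[0],key=cv2.contourArea);e=cv2.fitEllipse(c);print(n,e,cv2.contourArea(c))
    if n=="top":print(onz(im,*e[0],.034))
def cr(im,b,s): 
    i=cv2.cvtColor(im["color"],cv2.COLOR_RGB2BGR)[b[1]:b[3],b[0]:b[2]]
    return np.clip(cv2.resize(i,None,fx=s,fy=s,interpolation=cv2.INTER_CUBIC).astype(float)*2.5,0,255).astype(np.uint8)
o=np.zeros((600,800,3),np.uint8)
o[:264,:300]=cr(f,(184,222,234,266),6); o[:264,310:610]=cr(g,(315,270,365,314),6)
o[270:600,:480]=cr(g,(290,145,370,200),6); o[270:600,490:790]=cr(f,(364,175,414,230),6)
cv2.imwrite("pics/crop2.png",o)
E
```

```text
pot [ 0.58026128 -0.00532323  0.11      ] mid [ 0.58207952 -0.00541403  0.1       ]
yaw x -0.20459977859181486 0.11027338292126641
0.07 [ 0.55116276 -0.14757597  0.07      ] 0.1451983731897517
0.08 [ 0.55002913 -0.14623959  0.08      ] 0.1441228758350318
0.09 [ 0.5488955 -0.1449032  0.09     ] 0.14306076046013186
0.1 [ 0.54776187 -0.14356682  0.1       ] 0.14201232731831456
0.11 [ 0.54662824 -0.14223043  0.11      ] 0.14097788166857467
top ((208.2375946044922, 243.93109130859375), (34.907691955566406, 36.084800720214844), 61.744049072265625) 978.0
[0.46257515 0.30793485 0.034     ]
side ((339.3531799316406, 293.63031005859375), (33.10600280761719, 38.2461051940918), 89.24136352539062) 981.5
```

View pics/crop2.png

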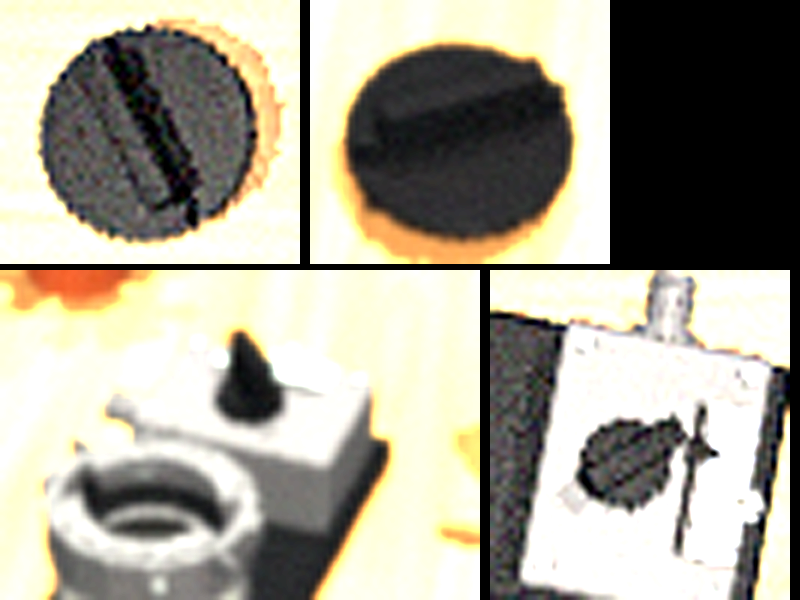

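The second crop confirms the black lid: its bar runs from (108,45) to (195,215) in the top-left tile, about 28° from image vertical. It also shows the clean block corners I need to work out heights.

```bash
python3 - <<'E'
from h import *
f=grab("top");g=grab("side")
C=lambda u,v:((u+.5)/6.5-.5+298,(v+.5)/6.5-.5+165)
K=lambda u,v,ox,oy,x,y:((u-ox+.5)/6-.5+x,(v-oy+.5)/6-.5+y)
print("corner1",tri(f,K(525,582,490,270,364,175),g,K(330,460,0,270,290,145)))
print("corner2",tri(f,C(690,440),g,K(371,386,0,270,290,145)))
print("corner1C",tri(f,C(463,403),g,K(330,460,0,270,290,145)))
# bar of lid: left top edge z=.064
for a,b,z in (((85,85),(155,208),.064),((108,45),(195,215),.045)):
    p,q=[onz(f,*K(*t,0,0,184,222),z) for t in(a,b)];d=q-p;print("lidbar",p,q,np.arctan2(d[1],d[0]))
# knob bar lines: crop4
for a,b in (((585,470),(672,420)),((608,500),(690,440))):
    p,q=[onz(f,*K(*t,490,270,364,175),.085) for t in(a,b)];d=q-p;print("knobbar",p,q,np.arctan2(d[1],d[0]))
for z in(.06,.065):
  P=onz(f,*C(677,264),z+.0035);M=onz(f,*C(704,318),z+.004);d=(P-M)[:2];t=-.2046
  print("ptr-mark x",d@[np.cos(t),np.sin(t)], P,M)
s=np.array([.4626,.3079]);th=-2.0
for z in (.064,.034):print(proj(f,[*s,z]))
E
```

```text
corner1 (array([ 0.50039301, -0.10466972,  0.07243304]), np.float64(0.0027618353841704292))
corner2 (array([ 0.48648464, -0.19116859,  0.06292042]), np.float64(0.002193430818753608))
corner1C (array([ 0.50029944, -0.10304365,  0.07363558]), np.float64(0.0028386210338898744))
lidbar [0.48234148 0.3266026  0.064     ] [0.43101557 0.29564936 0.064     ] -2.598917013323137
lidbar [0.50026756 0.32311314 0.045     ] [0.42799438 0.2838264  0.045     ] -2.6436867149846073
knobbar [ 0.5470118  -0.12913465  0.085     ] [ 0.56755713 -0.16555262  0.085     ] -1.0571516289167748
knobbar [ 0.53450073 -0.13830598  0.085     ] [ 0.5591627  -0.17274052  0.085     ] -0.9492814702876835
ptr-mark x 0.018795770154063713 [ 0.55590842 -0.1881325   0.0635    ] [ 0.53469746 -0.19784222  0.064     ]
ptr-mark x 0.018709352724191716 [ 0.5553231 -0.1872812  0.0685   ] [ 0.53420979 -0.19694569  0.069     ]
[204.92325263 243.58298737]
[208.25137743 243.92130725]
```

```bash
cat >> h.py <<'E'
def go(P,yaw,frm=None):
    "shift in tool axes (mm) and turn from frm=(pos,yaw) or measured state"
    if frm is None:
        s=status.get_state(); frm=(s["eef_pos"],s["ee_rot"][2])
    d=(np.array(P)-np.array(frm[0]))*1000; c,s_=np.cos(frm[1]),np.sin(frm[1])
    t=-(yaw-frm[1]); t=(t+np.pi)%(2*np.pi)-np.pi
    return np.array([c*d[0]+s_*d[1], s_*d[0]-c*d[1], -d[2], t*1000]).round(1)
E
python3 - <<'E'
from h import *
print(go([.5505,-.147,.17],-1.0,([.2,-.645,.219],-2.841)))
E
```

```text
[ -482.2   371.9    49.  -1841. ]
```

```bash
python3 -m jog '[[0.0,[-482,372,49],-1.84],[0.0,[-482,372,49],-1.84],[0.0,[-482,372,49],-1.84],[0.0,[-482,372,49],-1.84],[0.0,[-482,372,49],-1.84],[0.0,[-482,372,49],-1.84],[0.0,[-482,372,49],-1.84],[0.0,[-482,372,49],-1.84],[0.0,[-482,372,49],-1.84],[0.0,[-482,372,49],-1.84],[0.0,[-482,372,49],-1.84],[0.0,[-482,372,49],-1.84],[0.0,[-482,372,49],-1.84],[0.0,[-482,372,49],-1.84],[0.0,[-482,372,49],-1.84]]' 15
python3 - <<'E'
from h import *
print(status.get_state()["q"].round(3))
f=grab("top");g=grab("side")
def cr(im,b,s): 
    i=cv2.cvtColor(im["color"],cv2.COLOR_RGB2BGR)[b[1]:b[3],b[0]:b[2]]
    return np.clip(cv2.resize(i,None,fx=s,fy=s,interpolation=cv2.INTER_CUBIC).astype(float)*2.,0,255).astype(np.uint8)
o=np.zeros((600,800,3),np.uint8)
o[:,:400]=cr(f,(350,150,430,270),5);o[:,400:]=cr(g,(290,110,370,230),5)
cv2.imwrite("pics/above.png",o)
E
```

```text
t: 2.22
eef_pos: [0.5499, -0.1472, 0.1701]
ee_rot: [-3.141, -0.0, -1.002]
force: [0.0, -0.5, 0.8]
width: 0.044
gripper_force: 0.0
[ 0.082  0.223 -0.295  0.    -1.052  0.487]
```

View pics/above.png

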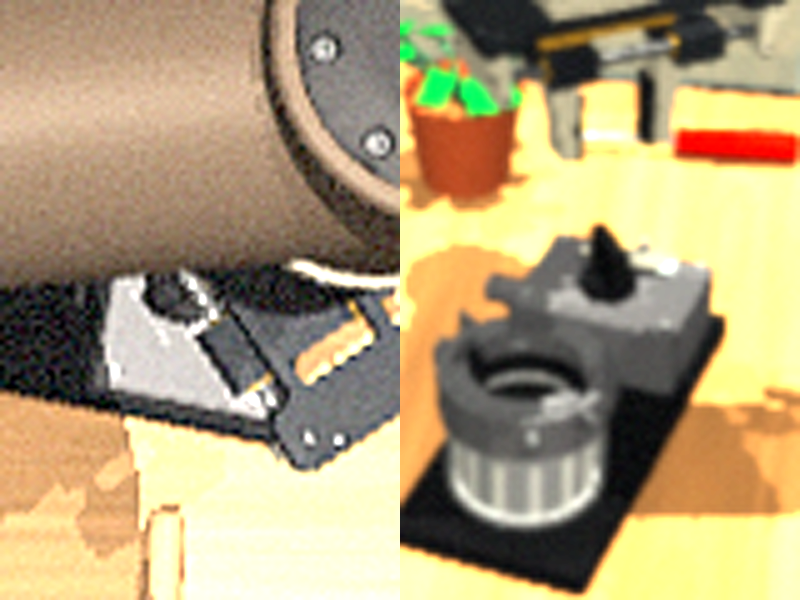

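The view from above shows the jaws (side tile, fingers at x≈565 and 650) straddling the knob at x≈603. I'll descend and grip.

```bash
python3 -m jog '[[0.0,[0,0,40],0],[0.0,[0,0,69],0],[0.0,[0,0,69],0],[0.0,[0,0,69],0],[-1,[0,0,69],0],[-1,[0,0,69],0],[-1,[0,0,69],0],[-1,[0,0,69],0],[-1,[0,0,69],0],[-1,[0,0,69],0]]' 15
```

```text
t: 3.58
eef_pos: [0.5507, -0.1467, 0.1016]
ee_rot: [-3.141, -0.001, -1.001]
force: [-1.8, 0.4, 5.5]
width: 0.0004
gripper_force: 2.8
```

```bash
python3 - <<'E'
from h import *
f=grab("top");g=grab("side")
def cr(im,b,s): 
    i=cv2.cvtColor(im["color"],cv2.COLOR_RGB2BGR)[b[1]:b[3],b[0]:b[2]]
    return np.clip(cv2.resize(i,None,fx=s,fy=s,interpolation=cv2.INTER_CUBIC).astype(float)*2.,0,255).astype(np.uint8)
o=np.zeros((600,800,3),np.uint8)
o[:,:320]=cr(f,(365,170,405,245),8);o[:560,330:]=cr(g,(303,125,350,181),10)
cv2.imwrite("pics/miss.png",o)
E
```

```text
(no output)
```

View pics/miss.png

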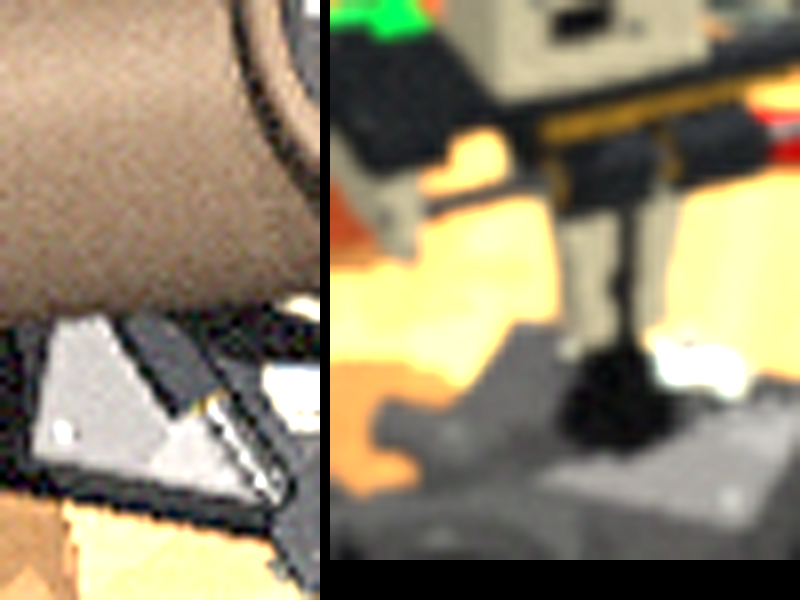

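```bash
python3 - <<'E'
from h import *
g=grab("side");f=grab("top")
c=lambda p:((p[0]-303+.5)*10-.5+330,(p[1]-125+.5)*10-.5)
for z in(.0875,.08,.07,.06,.05): print(z,c(proj(g,[.5507,-.1467,z])))
C=lambda u,v:((u+.5)/6.5-.5+298,(v+.5)/6.5-.5+165)
# screw heads: lower-right and lower-left of block, in top crop1 and side crop
print(tri(f,C(487,383),g,(303+(732-330+.5)/10-.5,125+(500+.5)/10-.5)))
E
```

```text
0.0875 (np.float64(609.8445042223882), np.float64(387.830730558429))
0.08 (np.float64(609.3072132635656), np.float64(406.73987695444805))
0.07 (np.float64(608.596434388747), np.float64(431.73293429612596))
0.06 (np.float64(607.8920015416066), np.float64(456.47850529423647))
0.05 (np.float64(607.1938450930368), np.float64(480.9797745944301))
(array([ 0.50761724, -0.11250093,  0.07264316]), np.float64(0.0035638234216453265))
```

```bash
python3 -m jog '[[-1,[0,0,-10],0],[-1,[0,0,-10],0],[-1,[0,0,-10],0]]'; python3 -m jog '[[-1,[0,0,6],0],[-1,[0,0,6],0],[-1,[0,0,6],0]]';  python3 -m jog '[[-1,[0,0,4],0],[-1,[0,0,4],0]]'; python3 -m jog '[[-1,[0,0,2],0],[-1,[0,0,2],0]]'
```

```text
t: 4.15
eef_pos: [0.5501, -0.1465, 0.1108]
ee_rot: [-3.141, 0.0, -1.001]
force: [-0.5, -0.2, 0.2]
width: 0.0009
gripper_force: 0.0
t: 4.53
eef_pos: [0.55, -0.1466, 0.1046]
ee_rot: [3.141, 0.0, -1.001]
force: [-1.1, 0.3, 0.5]
width: 0.0002
gripper_force: 0.0
t: 4.78
eef_pos: [0.5505, -0.1466, 0.1016]
ee_rot: [-3.141, -0.001, -1.0]
force: [-1.0, 1.2, 7.0]
width: 0.0005
gripper_force: 3.2
t: 5.03
eef_pos: [0.5508, -0.1467, 0.1014]
ee_rot: [-3.14, -0.002, -1.0]
force: [-5.9, 3.6, 20.0]
width: 0.0004
gripper_force: 10.2
```

The bar's top was felt at TCP z 0.1016, so the knob sits about 16 mm lower than I triangulated. I'll reopen, go lower and grip.

```bash
python3 -m jog '[[-1,[0,0,-15],0],[0,[0,0,-15],0],[0,[0,0,-15],0],[0,[0,0,-15],0],[0,[0,0,-15],0],[0,[0,0,-15],0],[0,[0,0,10],0],[0,[0,0,17],0],[0,[0,0,17],0],[-1,[0,0,17],0],[-1,[0,0,17],0],[-1,[0,0,17],0],[-1,[0,0,17],0],[-1,[0,0,17],0]]' 15
```

```text
t: 6.78
eef_pos: [0.5484, -0.148, 0.0822]
ee_rot: [3.138, 0.0, -1.001]
force: [-5.2, -6.3, 5.8]
width: 0.0117
gripper_force: 15.0
```

```bash
python3 -m jog '[[-1,[0,2.5,-1],0],[-1,[0,2.5,-1],0],[-1,[0,2.5,-1],0.17],[-1,[0,2.5,-1],0.34]]' 25;  python3 -m jog '[[-1,[0,0,0],0.16],[-1,[0,0,0],0.32],[-1,[0,0,0],0.48],[-1,[0,0,0],0.48]]'; python3 -m jog '[[-1,[0,0,0],0.16],[-1,[0,0,0],0.32],[-1,[0,0,0],0.48],[-1,[0,0,0],0.64],[-1,[0,0,0],0.78],[-1,[0,0,0],0.78],[-1,[0,0,0],0.78]]'
python3 - <<'E'
from h import *
s=status.get_state();print(s["moment"],s["q"].round(2))
E
```

```text
t: 7.28
eef_pos: [0.5481, -0.1481, 0.0823]
ee_rot: [3.141, -0.0, -1.346]
force: [2.6, -4.0, -8.2]
width: 0.0119
gripper_force: 25.0
t: 7.78
eef_pos: [0.5479, -0.1481, 0.0824]
ee_rot: [3.141, -0.0, -1.82]
force: [2.5, -4.4, -8.8]
width: 0.0116
gripper_force: 25.0
t: 8.65
eef_pos: [0.5477, -0.1479, 0.0824]
ee_rot: [3.141, -0.001, -2.596]
force: [2.7, -4.0, -10.5]
width: 0.0117
gripper_force: 25.0
[-1.31665172 -0.97012046 -0.03880891] [ 0.08  0.31 -0.4  -0.   -0.86 -1.11]
```

```bash
python3 -m jog '[[0,[0,0,0],0],[0,[0,0,0],0],[0,[0,0,0],0],[0,[0,0,-60],0],[0,[0,0,-120],0],[0,[0,0,-120],0],[0,[0,0,-120],0]]'; python3 - <<'E'
from h import *
print(go([.460,.307,.20],.52))
E
```

```text
t: 9.52
eef_pos: [0.5478, -0.1477, 0.2033]
ee_rot: [-3.142, 0.001, -2.601]
force: [-0.3, -0.3, -0.2]
width: 0.0437
gripper_force: 0.0
[ -158.9   435.      3.3 -3120.6]
```

```bash
python3 -m jog '[[0,[-159,435,3],-1.56],[0,[-159,435,3],-1.56],[0,[-159,435,3],-1.56],[0,[-159,435,3],-1.56],[0,[-159,435,3],-1.56],[0,[-159,435,3],-1.56],[0,[-159,435,3],-1.56],[0,[-159,435,3],-1.56],[0,[-159,435,3],-1.56],[0,[-159,435,3],-1.56],[0,[-159,435,3],-1.56]]'; python3 -m jog '[[0,[0,0,0],-1.56],[0,[0,0,0],-1.56],[0,[0,0,0],-1.56],[0,[0,0,0],-1.56],[0,[0,0,0],-1.56],[0,[0,0,0],-1.56],[0,[0,0,0],-1.56],[0,[0,0,0],-1.56],[0,[0,0,0],-1.56],[0,[0,0,0],-1.56]]'
python3 - <<'E'
from h import *
print(status.get_state()["q"].round(2))
f=grab("top");g=grab("side")
def cr(im,b,s): 
    i=cv2.cvtColor(im["color"],cv2.COLOR_RGB2BGR)[b[1]:b[3],b[0]:b[2]]
    return np.clip(cv2.resize(i,None,fx=s,fy=s,interpolation=cv2.INTER_CUBIC).astype(float)*1.6,0,255).astype(np.uint8)
o=np.zeros((600,800,3),np.uint8)
o[:500,:400]=cr(f,(370,180,410,230),10)
o[:500,400:]=cr(f,(160,190,260,315),4)
cv2.imwrite("pics/after.png",o)
E
```

```text
t: 10.9
eef_pos: [0.4602, 0.3063, 0.1992]
ee_rot: [3.14, -0.0, -1.043]
force: [-0.4, -0.1, 0.2]
width: 0.0436
gripper_force: 0.0
t: 12.15
eef_pos: [0.4605, 0.3063, 0.1998]
ee_rot: [3.142, 0.0, 0.517]
force: [0.6, -0.5, 0.6]
width: 0.0438
gripper_force: 0.0
[ 0.94  0.17 -0.29 -0.   -1.11  1.15]
```

View pics/after.png

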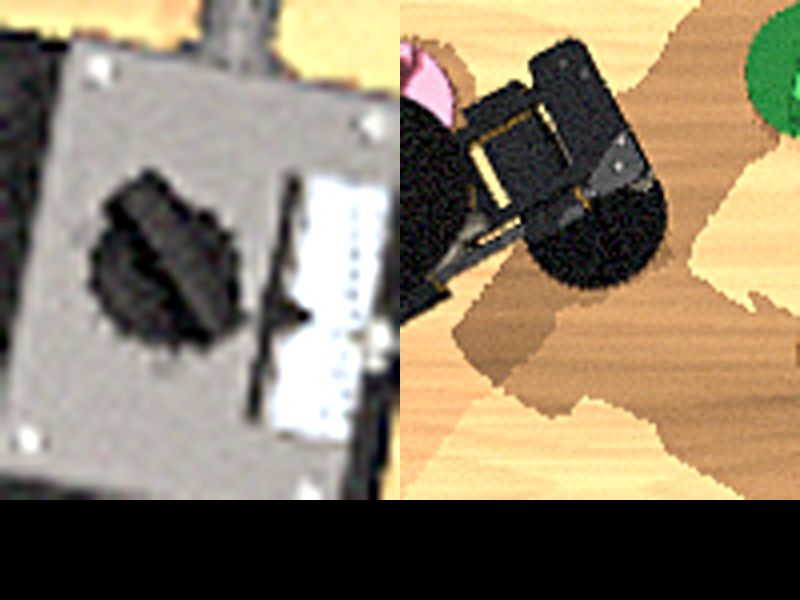

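```bash
python3 - <<'E'
from h import *
F=[grab("top")["color"] for _ in range(6)]
f=grab("top");g=cv2.cvtColor(np.mean(F,0).astype(np.uint8),cv2.COLOR_RGB2GRAY)
c=cv2.resize(g[180:230,370:410],None,fx=10,fy=10,interpolation=cv2.INTER_CUBIC)
m=(c>135).astype(np.uint8)
n,l,s,ce=cv2.connectedComponentsWithStats(m)
for i in range(1,n):
    if s[i][4]>80: print(s[i],ce[i].round(1))
# slot
d=((c<50)&(np.arange(400)[None]>245)&(np.arange(400)[None]<300)&(np.arange(500)[:,None]>180)&(np.arange(500)[:,None]<420)&(abs(np.arange(500)[:,None]-316)>35)).astype(np.uint8)
p=cv2.findNonZero(d);L=cv2.fitLine(p,cv2.DIST_HUBER,0,.01,.01).ravel();print("slot",L)
for r in range(290,345,5): 
    row=c[r,255:330]; w=np.where(row<90)[0]; print(r,255+w.max() if len(w) else None,end="; ")
print()
for r in range(300,375,6): print(r,c[r,335:400:5])
E
```

```text
[   0    0  196   46 5880] [100.9  16.8]
[ 278    0  122   89 9154] [343.8  38.9]
[ 88  55  22  28 450] [99. 67.]
[363 113  22  25 398] [374.8 124.3]
[  268   176   119   264 18459] [328.9 307.4]
[369 324  21  43 586] [377.4 341.7]
[ 18 426  21  28 457] [ 28.2 439.4]
[385 427  15  73 599] [394.6 471.4]
[297 482  25  18 313] [307.9 492.5]
slot [ 1.7795001e-01 -9.8403955e-01  2.7377771e+02  2.8913593e+02]
290 285; 295 287; 300 294; 305 298; 310 307; 315 311; 320 309; 325 301; 330 292; 335 278; 340 273; 
300 [170 166 158 145 144 175 180 133  71  36  21  25  35]
306 [172 175 175 164 158 175 169 121  65  37  26  27  34]
312 [173 179 173 149 132 149 152 114  69  51  42  34  29]
318 [170 174 170 153 138 141 139 120  99  95  83  54  30]
324 [163 164 165 165 160 147 136 135 136 141 125  79  37]
330 [149 153 151 133 116 109 117 138 158 174 158 103  52]
336 [147 153 147 113  86  86 107 136 163 182 169 120  73]
342 [165 167 160 138 118 111 118 137 157 171 162 128  94]
348 [174 167 159 160 155 134 120 134 147 143 125 101  82]
354 [170 155 147 167 173 141 114 130 140 118  85  60  45]
360 [166 158 157 173 177 146 123 144 155 131  88  48  19]
366 [157 159 164 173 166 134 110 128 140 122  83  39   4]
372 [144 145 151 165 155 106  64  70  79  66  42  17   0]
```

```bash
python3 - <<'E'
from h import *
print(go([.548,-.148,.20],.542))
E
```

```text
[-1.495e+02  4.385e+02 -1.000e-01 -2.320e+01]
```

```bash
python3 -m jog '[[0,[-150,438,0],-0.02],[0,[-150,438,0],-0.02],[0,[-150,438,0],-0.02],[0,[-150,438,0],-0.02],[0,[-150,438,0],-0.02],[0,[-150,438,0],-0.02],[0,[-150,438,0],-0.02],[0,[-150,438,0],-0.02],[0,[-150,438,0],-0.02],[0,[-150,438,0],-0.02],[0,[-150,438,60],-0.02],[0,[-150,438,116],-0.02],[0,[-150,438,116],-0.02],[0,[-150,438,116],-0.02]]' ; python3 -m jog '[[-1,[0,0,0],0],[-1,[0,0,0],0],[-1,[0,0,0],0],[-1,[0,0,0],0],[-1,[0,0,0],0]]' 25
```

```text
t: 14.35
eef_pos: [0.549, -0.1473, 0.086]
ee_rot: [3.14, -0.002, 0.541]
force: [0.7, 0.1, 0.4]
width: 0.0436
gripper_force: 0.0
t: 14.98
eef_pos: [0.5477, -0.148, 0.0843]
ee_rot: [3.141, -0.0, 0.539]
force: [-0.9, -0.5, 4.2]
width: 0.0116
gripper_force: 25.0
```

```bash
python3 -m jog '[[-1,[0,0,0],0.1],[-1,[0,0,0],0.2],[-1,[0,0,0],0.2],[-1,[0,0,0],0.2],[-1,[0,0,0],0.2],[-1,[0,0,0],0.2]]'; python3 -m jog '[[0,[0,0,0],0],[0,[0,0,0],0],[0,[0,0,0],0],[0,[0,0,-60],0],[0,[0,0,-116],0],[0,[0,0,-116],0],[0,[0,0,-116],0]]'; python3 - <<'E'
from h import *
print(go([.460,.307,.20],.52))
E
```

```text
t: 15.72
eef_pos: [0.5477, -0.1479, 0.0844]
ee_rot: [3.141, -0.0, 0.339]
force: [-1.8, 1.5, 5.6]
width: 0.0115
gripper_force: 25.0
t: 16.6
eef_pos: [0.5471, -0.1477, 0.1997]
ee_rot: [-3.141, -0.0, 0.339]
force: [-0.1, -0.0, -1.1]
width: 0.0441
gripper_force: 0.0
[ 6.900e+01 -4.578e+02 -3.000e-01 -1.810e+02]
```

```bash
python3 -m jog '[[0,[69,-458,0],-0.18],[0,[69,-458,0],-0.18],[0,[69,-458,0],-0.18],[0,[69,-458,0],-0.18],[0,[69,-458,0],-0.18],[0,[69,-458,0],-0.18],[0,[69,-458,0],-0.18],[0,[69,-458,0],-0.18],[0,[69,-458,0],-0.18],[0,[69,-458,0],-0.18],[0,[69,-458,60],-0.18],[0,[69,-458,120],-0.18],[0,[69,-458,148],-0.18],[0,[69,-458,148],-0.18],[0,[69,-458,148],-0.18]]' ; python3 -m jog '[[-1,[0,0,0],0],[-1,[0,0,0],0],[-1,[0,0,0],0],[-1,[0,0,0],0],[-1,[0,0,0],0],[-1,[0,0,0],0]]' 30
python3 - <<'E'
from h import *
F=[grab("top")["color"] for _ in range(4)]
g=cv2.cvtColor(np.mean(F,0).astype(np.uint8),cv2.COLOR_RGB2GRAY)
c=cv2.resize(g[180:230,370:410],None,fx=10,fy=10,interpolation=cv2.INTER_CUBIC)
for r in range(310,365,4): 
    row=c[r,255:330]; w=np.where(row<90)[0]; print(r,255+w.max() if len(w) else None,end="; ")
for r in range(324,350,4): print(r,c[r,365:395:5])
E
```

```text
t: 18.48
eef_pos: [0.4611, 0.307, 0.0532]
ee_rot: [-3.141, -0.002, 0.519]
force: [0.5, 0.3, 0.1]
width: 0.0439
gripper_force: 0.0
t: 19.23
eef_pos: [0.4603, 0.3074, 0.0522]
ee_rot: [-3.141, -0.001, 0.519]
force: [-2.0, 0.5, 4.9]
width: 0.0129
gripper_force: 29.9
310 296; 314 299; 318 304; 322 311; 326 312; 330 305; 334 292; 338 287; 342 273; 346 272; 350 272; 354 272; 358 272; 362 272; 324 [135 136 138 143 125  76]
328 [123 139 156 169 151  96]
332 [113 137 161 179 164 109]
336 [108 136 163 182 170 121]
340 [113 137 160 177 167 128]
344 [119 136 154 162 152 122]
348 [119 133 147 143 125 100]
```

```bash
python3 -m jog '[[-1,[0,0,-40],0],[-1,[0,0,-100],0],[-1,[0,0,-143],0],[-1,[0,0,-143],0],[-1,[0,0,-143],0]]'; python3 - <<'E'
from h import *
print(go([.577,-.006,.195],-.195))
E
```

```text
t: 20.05
eef_pos: [0.4595, 0.3064, 0.1938]
ee_rot: [3.142, 0.002, 0.519]
force: [-1.2, 0.0, -1.6]
width: 0.0135
gripper_force: 29.9
[-52.8 329.6  -1.2 713.7]
```

```bash
python3 -m jog '[[-1,[-53,330,-1],0.71],[-1,[-53,330,-1],0.71],[-1,[-53,330,-1],0.71],[-1,[-53,330,-1],0.71],[-1,[-53,330,-1],0.71],[-1,[-53,330,-1],0.71],[-1,[-53,330,-1],0.71],[-1,[-53,330,-1],0.71],[-1,[-53,330,-1],0.71],[-1,[-53,330,-1],0.71]]'
python3 - <<'E'
from h import *
f=grab("top");g=grab("side")
def cr(im,b,s): 
    i=cv2.cvtColor(im["color"],cv2.COLOR_RGB2BGR)[b[1]:b[3],b[0]:b[2]]
    return np.clip(cv2.resize(i,None,fx=s,fy=s,interpolation=cv2.INTER_CUBIC).astype(float)*2.,0,255).astype(np.uint8)
o=np.zeros((600,800,3),np.uint8)
o[:,:400]=cr(f,(295,150,375,270),5);o[:,400:]=cr(g,(275,110,355,230),5)
cv2.imwrite("pics/pot.png",o)
c=lambda p:((p[0]-275+.5)*5-.5+400,(p[1]-110+.5)*5-.5)
for z in (.144,.17,.110):print(c(proj(g,[.577,-.006,z])))
E
```

```text
t: 21.3
eef_pos: [0.5777, -0.0049, 0.1959]
ee_rot: [-3.142, -0.0, -0.189]
force: [-0.2, 0.2, -1.4]
width: 0.0134
gripper_force: 29.9
(np.float64(601.8274119473215), np.float64(319.5697085377817))
(np.float64(601.7281282664901), np.float64(282.61411477415675))
(np.float64(601.9545502107267), np.float64(366.2752298733899))
```

View pics/pot.png

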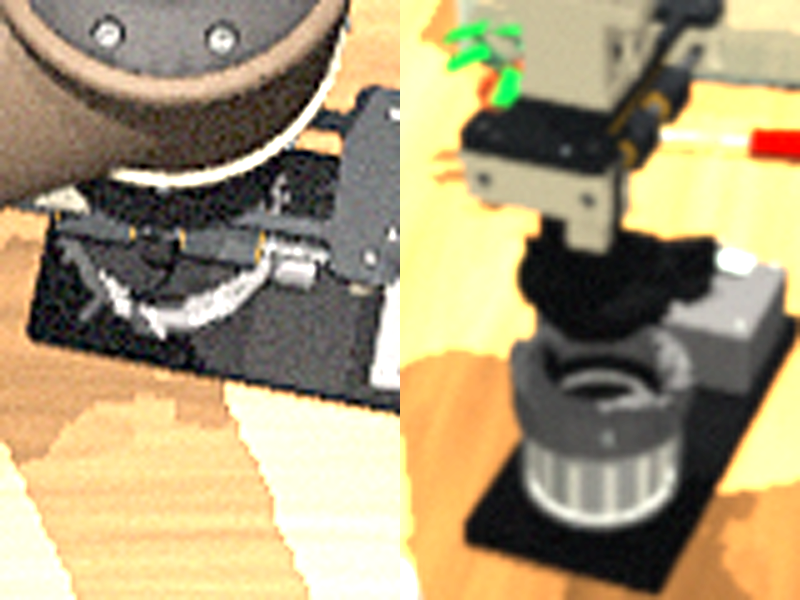

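Side tile: the lid flange (x≈522–685) is centred at ≈603, over the collar (513–693). I'll descend and feel for contact.

```bash
python3 -m jog '[[-1,[0,1,20],0],[-1,[0,1,32],0],[-1,[0,1,37],0],[-1,[0,1,40],0],[-1,[0,1,40],0]]'; python3 -m jog '[[-1,[0,0,3],0],[-1,[0,0,6],0],[-1,[0,0,6],0]]'; python3 -m jog '[[-1,[0,0,3],0],[-1,[0,0,6],0],[-1,[0,0,6],0]]'
```

```text
t: 22.02
eef_pos: [0.5778, -0.0068, 0.156]
ee_rot: [3.142, -0.0, -0.191]
force: [0.9, 0.6, -1.1]
width: 0.0134
gripper_force: 29.9
t: 22.4
eef_pos: [0.5775, -0.0068, 0.1496]
ee_rot: [3.141, 0.0, -0.191]
force: [-0.0, -0.7, -1.7]
width: 0.0132
gripper_force: 29.9
t: 22.78
eef_pos: [0.5774, -0.0068, 0.1435]
ee_rot: [3.141, 0.001, -0.191]
force: [-0.9, 0.5, -1.5]
width: 0.0135
gripper_force: 29.9
```

```bash
python3 -m jog '[[-1,[0,0,3],0],[-1,[0,0,5],0],[-1,[0,0,5],0]]'; python3 -m jog '[[-1,[0,0,2],0],[-1,[0,0,4],0],[-1,[0,0,4],0]]'
```

```text
t: 23.15
eef_pos: [0.5775, -0.0068, 0.1386]
ee_rot: [3.141, 0.0, -0.191]
force: [-0.6, -0.1, -1.1]
width: 0.0131
gripper_force: 29.9
t: 23.52
eef_pos: [0.578, -0.0066, 0.1359]
ee_rot: [-3.141, -0.001, -0.19]
force: [-2.1, 2.3, 6.0]
width: 0.013
gripper_force: 29.9
```

```bash
python3 -m jog '[[-1,[0,0,0.5],0],[-1,[0,0,0.5],0]]' 45; python3 -m jog '[[-1,[0,0,0],0.1],[-1,[0,0,0],0.2],[-1,[0,0,0],0.3],[-1,[0,0,0],0.3]]'; python3 -m jog '[[-1,[0,0,0],0.1],[-1,[0,0,0],0.2],[-1,[0,0,0],0.26],[-1,[0,0,0],0.26],[-1,[0,0,0],0.26]]'
python3 - <<'E'
from h import *
print(status.get_state()["moment"])
f=grab("top");g=grab("side")
def cr(im,b,s): 
    i=cv2.cvtColor(im["color"],cv2.COLOR_RGB2BGR)[b[1]:b[3],b[0]:b[2]]
    return np.clip(cv2.resize(i,None,fx=s,fy=s,interpolation=cv2.INTER_CUBIC).astype(float)*2.5,0,255).astype(np.uint8)
o=np.zeros((600,800,3),np.uint8)
o[:,:400]=cr(f,(295,170,345,245),8);o[:,400:]=cr(g,(285,140,335,215),8)
cv2.imwrite("pics/end.png",o)
E
```

```text
t: 23.78
eef_pos: [0.5781, -0.0065, 0.1358]
ee_rot: [-3.141, -0.001, -0.19]
force: [-4.6, 2.1, 9.0]
width: 0.0126
gripper_force: 44.9
t: 24.28
eef_pos: [0.5786, -0.0059, 0.1359]
ee_rot: [-3.14, -0.002, -0.491]
force: [-2.7, 5.1, 7.8]
width: 0.0133
gripper_force: 45.2
t: 24.9
eef_pos: [0.5789, -0.0055, 0.1358]
ee_rot: [-3.138, -0.001, -0.749]
force: [-1.8, 6.3, 6.6]
width: 0.0129
gripper_force: 45.6
[2.22715747 1.17802911 0.44931384]
```

View pics/end.png

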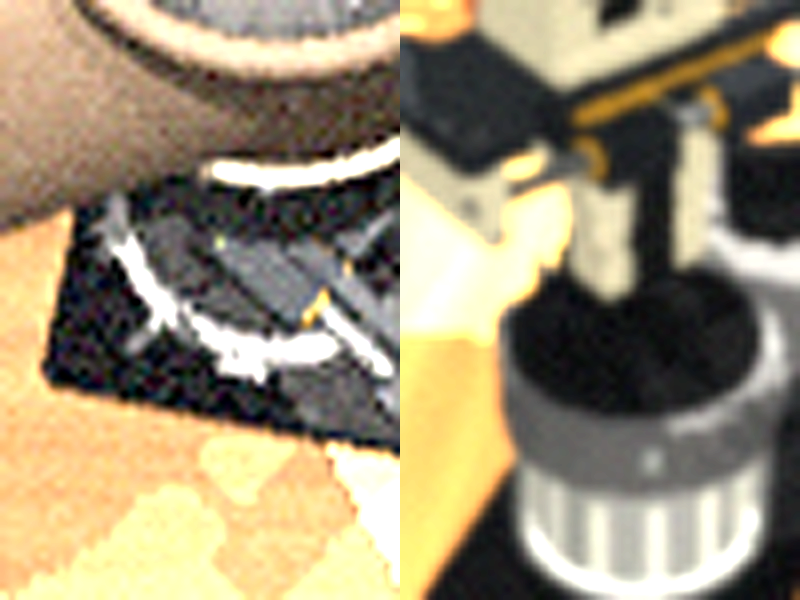

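The side tile shows the lid flange flush inside the collar. I'll check the bar direction against the visible rib at crop (137,339), along with pointer drift and the moment trend, before handing in.

```bash
python3 -m jog '[[-1,[0,0,0],0],[-1,[0,0,0],0],[-1,[0,0,0],0],[-1,[0,0,0],0]]'
python3 - <<'E'
from h import *
s=status.get_state();print(s["moment"])
f=grab("top")
p=onz(f,295+137.5/8-.5,170+339.5/8-.5,.1)-[.003,.0007,0]
for c in ([.5772,-.006],[.5785,-.006]):
    d=np.array(c)-p[:2];print(p,np.linalg.norm(d),np.arctan2(d[1],d[0]))
# bar visible left of finger: darker/lighter region angle
E
```

```text
t: 25.5
eef_pos: [0.5789, -0.0055, 0.1359]
ee_rot: [-3.138, -0.001, -0.749]
force: [-2.1, 7.0, 7.7]
width: 0.0129
gripper_force: 45.6
[2.25248231 1.1162642  0.48067093]
[0.5336951  0.03749297 0.1       ] 0.061516790700316834 -0.7852610424409586
[0.5336951  0.03749297 0.1       ] 0.06244292024436554 -0.7705412639901961
```

```bash
python3 -c "
from station import order; print(order.job_done())"
```

```text
the job is handed in; nothing more can be done
None
```

The job is handed in at about 25.5 s (limit 72 s), with no verdict shown; by my measurements the valve pointer is within about 0.2 mm of the clip, and the lid is fully seated, turned about 0.55 rad to the vent rib, and still gripped at 45 N.

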